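# Clamp a circuit board with a lever bolt

## Robot

A 7-joint arm with a two-finger parallel gripper is mounted at the origin on the work surface. World frame = base frame: x ahead of the robot, y to its left, z up, the work surface at z = 0. Lengths are in mm, angles in rad, forces in N, time in s.
With the tool pointing down it reaches from about 425 to 1025 mm from the base axis. Payload 9.4 kg.
Tool frame: the origin (TCP) lies at the very end of the fingers, on their centre line; the grasp point (between the pads) lies 19 mm behind it; z points along the fingers, y is the line along which they close (so a half turn about z gives the same grasp; the last joint's range is limited). The gripper opens to 85 mm and grips with 20 to 120 N. Pads are 22 mm wide; open, the fingers measure 114 mm over their backs; the gripper's body (76 mm by 85 mm) begins 54 mm behind the grasp point. The pads swing forward as they close: fully open they stand 13 mm farther back than shut.
Start: joints at [1.057, 0.599, -0.003, 1.599, 0.002, 0.943, -0.08], TCP at [306.696, -656.933, 231.275] pointing down, gripper open.
Joint ranges: [-2.57, 2.57], [-0.35, 1.97], [-1.29, 1.29], [0.11, 2.56], [-1.05, 4.19], [0.11, 1.86], [-2.63, 2.63]. Speed limits (rad/s): [2.22, 2.22, 3.01, 3.01, 3.14, 3.14, 3.14].

## Interface

Orientations are given as [roll, pitch, yaw] about the fixed x, y, z axes, in that order (R = Rz(yaw) Ry(pitch) Rx(roll)).
In Python, from rig import state, capture, finish_job gives the robot as it stands.
- The arm moves only by the tool send_rows, never from a script. Its argument "moves" is a list of rows, each an object of numbers: "tx", "ty", "tz": the shift along the world's x, y, z normalised to -1 to 1, where 1 is 1 m; "rx", "ry", "rz": the turn, a rotation vector about the world's x, y, z normalised to -1 to 1, where 1 is 180 degrees; "hand": the closure, from -1 (fully open) to 1 (shut). In form: [{"tx": .., "ty": .., "tz": .., "rx": .., "ry": .., "rz": .., "hand": ..}, ...]. A call has exactly 8 rows; each row is the pose to reach, as a shift and turn from the pose commanded when the call began, turning the shorter way round; what a row does not reach only later rows make up. A row lasts 1/12 s, in which the tool goes at most 41.7 mm and 7.16 degrees, less where a joint would pass 70% of its speed; a pose out of reach is approached as far as the arm can. A call with a number of a shift or a turn outside -1 to 1 is refused whole. A call with a gripper value outside its range is refused whole. The fingers move at their own pace and stop on an object; the grip force is fixed at half the most. Time passes only in rows, so rows that repeat a pose let the fingers close, or fill a call up. It gives the time, the measured TCP pose, the force, the opening and the grip force at its end, in the units of the state.
- state(): the state, without advancing time (a new reading comes with each control period).
- capture(name): name is "scene" or "side" or "wrist"; returns a dict with "image" (420x560x3 uint8, red, green, blue), "intrinsics" (3x3 intrinsics, pixels), "camera_from_world" (4x4, takes a point from world to camera coordinates); the wrist camera has in their place "mount" (4x4, takes a point from camera to tool coordinates, whose origin is the TCP and whose axes are the flange's). Camera axes: x right, y down, z forward; pixel columns grow to the right and rows downward; lengths in mm; the calibration is good to about 2 mm. A picture is of the moment at which its call begins: read the wrist's pose just before it. There is no depth.
- finish_job(): hands the job in; it is judged then, once.
The state is a dict: "time_s": time; "qpos": joint angles; "qvel": joint speeds; "effort": joint torques, N m; "position": TCP position; "tool_rot": TCP orientation; "wrist_force": force on the tool from outside, world axes, zero at the start; "wrist_torque": the same for the moment, N m; "opening": finger opening in mm; "grip_force": force on a finger pad.
Only numpy, scipy, OpenCV 4.12 (cv2) and the standard library are available. Lean on these libraries where they do the work, as an engineer would, in place of code of your own. Each camera call takes 0.05 s, during which the arm holds its last target. There are 200 camera calls.

## Task

The circuit board lies in the yellow jig but its clamp is still loose. Screw the clamp's lever-headed bolt in (clockwise seen from above) until it is snug, keeping its lever standing up as you turn it, and only then fold the lever over until it is fully closed. Leave the screwdriver, spool and parts tray around the jig where they are.

Things in the scene. Friction and masses are not known exactly. Their poses are not given: they have to be found in the camera images.
- jig: Fixed yellow jig plate, 130 (x) by 300 (y) by 12 mm, reaching y -200 to +100. Origin: on the upright axis of the clamp bolt, at bench height; z up. A green circuit board lies at y -43 to -178; parts there are at most 40 mm above the bench. A flat aluminium strap (30 wide, y -66 to +34) runs under the bolt's head over the board's edge, top at most 39 mm up; it sinks with the bolt.
- bolt (a joint): Turn of the clamp bolt about its upright axis, rad. Starts at -3.6 to -1.8 and grows as it is turned clockwise seen from above; 0 is snug, a firm stop. The bolt sinks 1.4 mm per rad. It turns stiffly (0.1 N m), stays where it is left, and can be turned by pinching the upright lever.
- pivot (a point): Centre of the lever's hinge pin, in the bolt's head and on its axis, 53.5 mm above the bench when snug (1.4 mm higher per rad to go). The dark steel head is 32 mm across, its top 9 mm above this point. Axes turn with the bolt: x along the hinge pin, z up, +y the side to which the lever folds. When snug they are parallel to the jig's: the lever folds to the jig's +y, away from the board.
- lever (a joint): Fold of the lever, rad: 0 is standing straight up (open), 1.57 is lying level (fully closed), a stop at either end. It starts at 0 to 0.12. It folds only towards pivot +y and stays where it is left (about 0.15 N m of friction).
- lever_grip (a point): Point on the centre line of the flat dark steel lever, 55 mm from the hinge pin towards its tip. The lever is 12 mm thick along its x (hinge pin) and 20 mm wide along its y; z points to its tip. Free of the bolt's head from 12 to 90 mm from the pin.
- lever_tip (a point): End of the lever, on its centre line, 90 mm from the hinge pin; same axes as lever_grip.
- screwdriver: Screwdriver with a red handle, about 190 mm long, lying on the bench. Bystander, leave alone. Origin: underside at the middle.
- spool: Grey flanged spool, 56 mm across and 42 mm high, standing on the bench. Bystander, leave alone. Origin: centre of its underside.
- tray: Blue parts tray with one divider, 80 by 120 by 30 mm, on the bench. Bystander, leave alone. Origin: centre of its underside.

How it is judged (in metres and radians):
On the way:
1. the bolt is screwed in snug while its lever still stands up (folded by less than 0.6 rad) (value of joint bolt above -0.15 rad and value of joint lever below 0.6 rad), for 0.2 s.
At the end, for the whole second after the job is handed in: The bolt is snug (within 0.2 rad of its stop), the lever is folded closed (within about 0.2 rad of level, joint above 1.35) and at rest, and screwdriver, spool and tray lie within 30 mm of where they started (value of joint bolt above -0.2 rad and value of joint lever above 1.35 rad and velocity of joint lever below 0.1 rad/s and not (distance of any of screwdriver, spool, tray from where it was at the start of the episode above 0.03 m)); the robot touches nothing.
It fails at once if the screwdriver, spool or tray is moved by more than 30 mm (distance of any of screwdriver, spool, tray from where it was at the start of the episode above 0.03 m).
It also fails if it takes over 64 s, if anything falls off the work surface, if the arm or the gripper's body presses on something with over 40 N, if the wrist force passes 120 N, or if a joint passes its speed limit or range.

## Working session

There is one attempt and no reset: what is moved stays moved. The work goes in short steps, Python scripts to look and compute and a tool call to move; the robot and the scene stay as the last step left them, time stands still between calls to the robot, and variables do not carry over. Pictures are saved under pics/ and viewed, at most 10 in all, crops included, and the job is handed in when it is done.

Besides the shell and the picture viewer there is one more tool, called after "Call:" in YAML: its name, and indented under it one key for each argument. send_rows: Moves the arm, as the interface text tells. Its arguments: {"type":"object","properties":{"moves":{"type":"array","items":{"type":"object","properties":{"tx":{"type":"number"},"ty":{"type":"number"},"tz":{"type":"number"},"rx":{"type":"number"},"ry":{"type":"number"},"rz":{"type":"number"},"hand":{"type":"number"}}}}},"required":["moves"]}

```bash
mkdir -p pics; ls; python3 - <<'E'
from rig import state, capture
import cv2, numpy as np
print(state())
for n in ("scene","side"):
    c=capture(n); np.savez(f"{n}.npz",**c)
    cv2.imwrite(f"pics/{n}0.png",cv2.resize(c["image"][:,:,::-1],(800,600),interpolation=cv2.INTER_CUBIC))
    print(n,c["intrinsics"],c["camera_from_world"])
E
```

```text
pics
{'time_s': 0.0, 'qpos': array([ 1.05727884,  0.60010244, -0.00254369,  1.6001706 ,  0.00179718,
        0.94292529, -0.07979778]), 'qvel': array([ 0.00150264,  0.00047055,  0.00022629, -0.0016681 ,  0.00091049,
        0.00087707,  0.00089496]), 'effort': array([-6.79048862e-04, -7.76449156e+01,  1.56522196e+00, -2.58018082e+01,
        1.24250530e-02,  8.93393444e-03, -5.86240867e-05]), 'position': array([ 306.48776523, -656.47625521,  230.41881276]), 'tool_rot': array([-3.13999563e+00,  1.43998301e-04,  4.36877100e-01]), 'wrist_force': array([ 0.49485526, -0.6622839 , -0.02566092]), 'wrist_torque': array([-0.02498123, -0.05595894,  0.04057274]), 'grip_force': 0.0, 'opening': 85.26088620100666}
scene [[391.38903993   0.         277.00466012]
 [  0.         391.38903993 207.60265421]
 [  0.           0.           1.        ]] [[-7.88176608e-01  6.15401712e-01  7.63981776e-03  3.85937489e+02]
 [ 5.00436159e-01  6.48061283e-01 -5.74090780e-01 -2.92363985e+02]
 [-3.58247519e-01 -4.48661683e-01 -8.18756013e-01  1.08585719e+03]
 [ 0.00000000e+00  0.00000000e+00  0.00000000e+00  1.00000000e+00]]
side [[541.83009036   0.         287.29301157]
 [  0.         541.83009036 207.80087526]
 [  0.           0.           1.        ]] [[-9.59164984e-01 -2.82540295e-01 -1.31725253e-02  5.92808147e+02]
 [-2.13989572e-01  7.55328360e-01 -6.19425163e-01  9.59436703e+01]
 [ 1.84962150e-01 -5.91312143e-01 -7.84945191e-01  1.03325806e+03]
 [ 0.00000000e+00  0.00000000e+00  0.00000000e+00  1.00000000e+00]]
```

View pics/scene0.png

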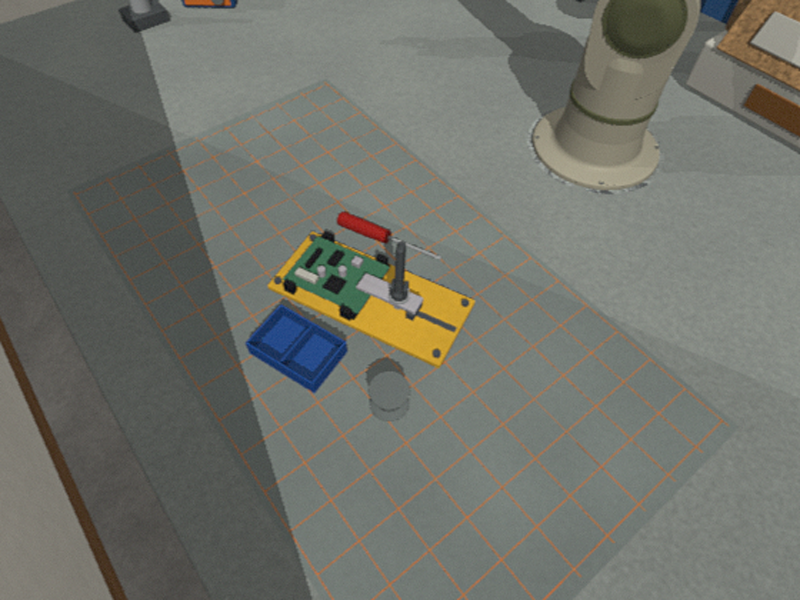

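View pics/side0.png

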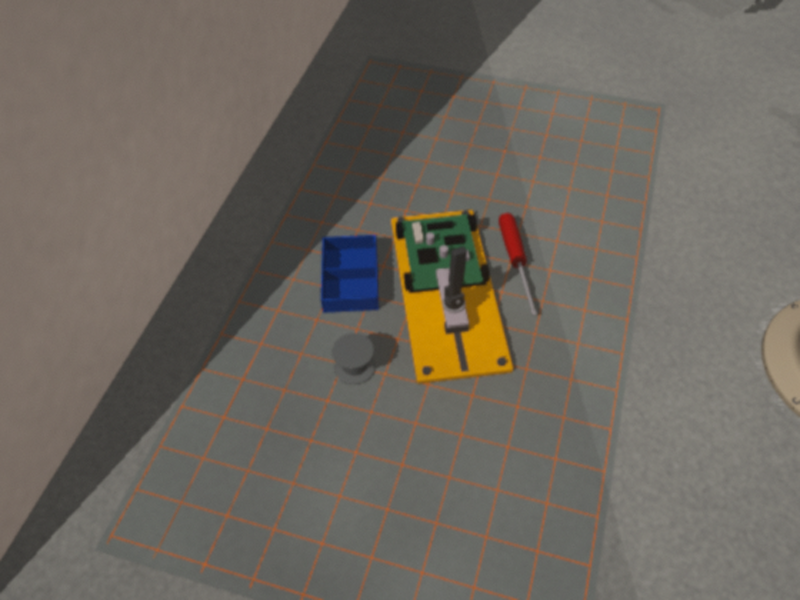

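The scene and side pictures show the jig (scene 270-475, 230-365; side 390-513, 210-382), the lever standing near (400, 270) and (455, 275), and the screwdriver, tray and spool around it. Next I enlarge both.

```bash
python3 - <<'E'
import cv2, numpy as np
for n,x,y in (("scene",183,150),("side",250,145)):
    im=np.load(n+".npz")["image"][y:y+120,x:x+160,::-1]
    cv2.imwrite(f"pics/{n}1.png",cv2.resize(im,(800,600),interpolation=cv2.INTER_CUBIC))
E
```

```text
(no output)
```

View pics/scene1.png

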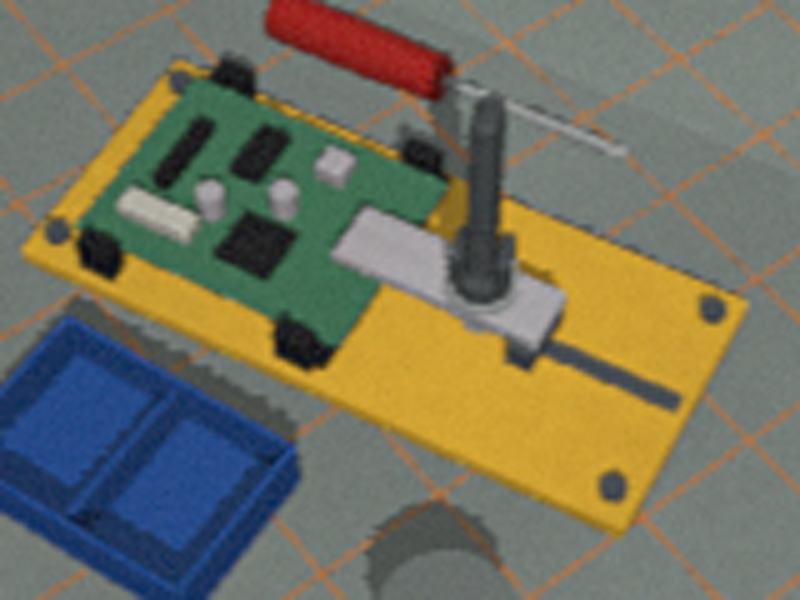

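View pics/side1.png

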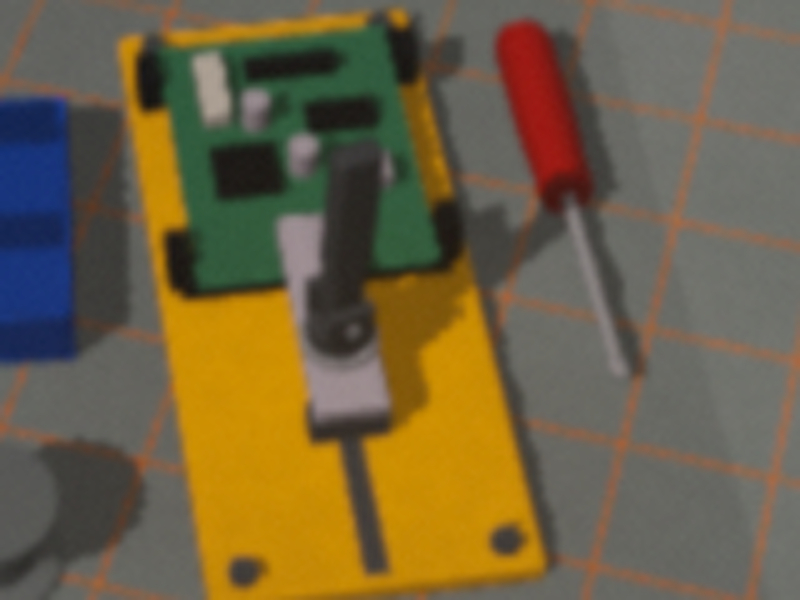

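```bash
cat > cal.py <<'E'
import numpy as np
C={n:dict(np.load(n+".npz")) for n in ("scene","side")}
O={"scene":(183,150),"side":(250,145)}
def ray(n,u,v,s=5):
    K=C[n]["intrinsics"];T=C[n]["camera_from_world"]
    p=np.array([O[n][0]+(u+.5)/s-.5,O[n][1]+(v+.5)/s-.5,1])
    R=T[:3,:3]; return -R.T@T[:3,3], R.T@np.linalg.solve(K,p)
def onz(n,u,v,z):
    o,d=ray(n,u,v); return o+d*(z-o[2])/d[2]
def tri(*obs):
    A=0;b=0;L=[]
    for n,u,v in obs:
        o,d=ray(n,u,v);d=d/np.linalg.norm(d);P=np.eye(3)-np.outer(d,d);A=A+P;b=b+P@o;L.append((P,o))
    x=np.linalg.solve(A,b);return x,[np.linalg.norm(P@(x-o)) for P,o in L]
def proj(n,p,s=5):
    T=C[n]["camera_from_world"];q=C[n]["intrinsics"]@(T[:3,:3]@p+T[:3,3]);q=q[:2]/q[2]
    return (q-O[n]+.5)*s-.5
E
python3 - <<'E'
from cal import *
np.set_printoptions(precision=1,suppress=True)
for n,pts in (("scene",[(182,60),(25,247),(622,532),(747,300)]),("side",[(407,12),(120,40),(545,570)])):
    for p in pts: print(n,p,onz(n,*p,12))
print("tip",tri(("scene",487,98),("side",357,150)))
print("head", onz("scene",484,262,62),onz("side",338,318,62), tri(("scene",484,265),("side",340,320)))
print("slot end",onz("scene",680,403,12),onz("side",376,572,12))
E
```

```text
scene (182, 60) [ 557.7 -139.1   12. ]
scene (25, 247) [674.1 -88.4  12. ]
scene (622, 532) [556.1 183.9  12. ]
scene (747, 300) [438.1 130.3  12. ]
side (407, 12) [ 557.1 -139.    12. ]
side (120, 40) [675.4 -87.8  12. ]
side (545, 570) [437.7 134.1  12. ]
tip (array([532.6,  63.7, 149.4]), [np.float64(2.8318875104962133), np.float64(2.8318875104962733)])
head [539.7  71.4  62. ] [534.9  76.4  62. ] (array([535.8,  67. ,  50.2]), [np.float64(0.8768810819732731), np.float64(0.8768810819734181)])
slot end [496.7 152.2  12. ] [498.9 152.5  12. ]
```

```bash
python3 - <<'E'
from rig import capture
c=capture("wrist"); print(c["mount"].round(3),c["intrinsics"].round(1))
E
```

```text
[[ 1.00000e-03 -9.49000e-01 -3.16000e-01  8.15220e+01]
 [ 1.00000e+00  1.00000e-03  0.00000e+00  1.65000e-01]
 [ 0.00000e+00 -3.16000e-01  9.49000e-01 -1.40861e+02]
 [ 0.00000e+00  0.00000e+00  0.00000e+00  1.00000e+00]] [[318.4   0.  278.1]
 [  0.  318.4 210.1]
 [  0.    0.    1. ]]
```

Call:
send_rows:
  moves:
    - {"tx": 0.012,"ty": 0.035,"tz": 0.015}
    - {"tx": 0.024,"ty": 0.07,"tz": 0.03}
    - {"tx": 0.036,"ty": 0.105,"tz": 0.04}
    - {"tx": 0.048,"ty": 0.14,"tz": 0.05}
    - {"tx": 0.06,"ty": 0.175,"tz": 0.06}
    - {"tx": 0.072,"ty": 0.21,"tz": 0.07}
    - {"tx": 0.084,"ty": 0.245,"tz": 0.08}
    - {"tx": 0.096,"ty": 0.28,"tz": 0.09}

```text
invalid input at $.moves[0]: expected keys tx, ty, tz, rx, ry, rz, hand
```

Call:
send_rows:
  moves:
    - {"tx": 0.012,"ty": 0.035,"tz": 0.015,"rx": 0,"ry": 0,"rz": 0,"hand": -1}
    - {"tx": 0.024,"ty": 0.07,"tz": 0.03,"rx": 0,"ry": 0,"rz": 0,"hand": -1}
    - {"tx": 0.036,"ty": 0.105,"tz": 0.04,"rx": 0,"ry": 0,"rz": 0,"hand": -1}
    - {"tx": 0.048,"ty": 0.14,"tz": 0.05,"rx": 0,"ry": 0,"rz": 0,"hand": -1}
    - {"tx": 0.06,"ty": 0.175,"tz": 0.06,"rx": 0,"ry": 0,"rz": 0,"hand": -1}
    - {"tx": 0.072,"ty": 0.21,"tz": 0.07,"rx": 0,"ry": 0,"rz": 0,"hand": -1}
    - {"tx": 0.084,"ty": 0.245,"tz": 0.08,"rx": 0,"ry": 0,"rz": 0,"hand": -1}
    - {"tx": 0.096,"ty": 0.28,"tz": 0.09,"rx": 0,"ry": 0,"rz": 0,"hand": -1}

```text
time_s: 0.82
position: [402.8, -375.1, 321.6]
tool_rot: [-3.141, 0.0, 0.437]
wrist_force: [0.9, 0.7, 0.1]
opening: 85.1
grip_force: 0.0
```

```bash
python3 -c "
from rig import state
s=state();print(s['time_s'],s['position'],s['tool_rot'],s['qpos'].round(2))"
```

```text
0.8167 [ 402.84478161 -375.08430346  321.60782182] [-3.14142767e+00  1.82178230e-04  4.36825231e-01] [ 0.68  0.29 -0.05  1.89  0.02  0.96 -0.51]
```

Call:
send_rows:
  moves:
    - {"tx": 0.01,"ty": 0.035,"tz": 0,"rx": 0,"ry": 0,"rz": 0,"hand": -1}
    - {"tx": 0.02,"ty": 0.07,"tz": 0,"rx": 0,"ry": 0,"rz": 0,"hand": -1}
    - {"tx": 0.03,"ty": 0.105,"tz": 0,"rx": 0,"ry": 0,"rz": 0,"hand": -1}
    - {"tx": 0.04,"ty": 0.14,"tz": 0,"rx": 0,"ry": 0,"rz": 0,"hand": -1}
    - {"tx": 0.05,"ty": 0.175,"tz": 0,"rx": 0,"ry": 0,"rz": 0,"hand": -1}
    - {"tx": 0.06,"ty": 0.21,"tz": 0,"rx": 0,"ry": 0,"rz": 0,"hand": -1}
    - {"tx": 0.07,"ty": 0.245,"tz": 0,"rx": 0,"ry": 0,"rz": 0,"hand": -1}
    - {"tx": 0.08,"ty": 0.28,"tz": 0,"rx": 0,"ry": 0,"rz": 0,"hand": -1}

```text
time_s: 1.48
position: [482.7, -95.2, 321.3]
tool_rot: [3.141, 0.0, 0.437]
wrist_force: [1.1, 0.1, 0.5]
opening: 85.5
grip_force: 0.0
```

Call:
send_rows:
  moves:
    - {"tx": 0.009,"ty": 0.028,"tz": -0.01,"rx": 0,"ry": 0,"rz": 0,"hand": -1}
    - {"tx": 0.018,"ty": 0.056,"tz": -0.02,"rx": 0,"ry": 0,"rz": 0,"hand": -1}
    - {"tx": 0.027,"ty": 0.084,"tz": -0.03,"rx": 0,"ry": 0,"rz": 0,"hand": -1}
    - {"tx": 0.036,"ty": 0.112,"tz": -0.04,"rx": 0,"ry": 0,"rz": 0,"hand": -1}
    - {"tx": 0.045,"ty": 0.14,"tz": -0.05,"rx": 0,"ry": 0,"rz": 0,"hand": -1}
    - {"tx": 0.053,"ty": 0.163,"tz": -0.062,"rx": 0,"ry": 0,"rz": 0,"hand": -1}
    - {"tx": 0.053,"ty": 0.163,"tz": -0.062,"rx": 0,"ry": 0,"rz": 0,"hand": -1}
    - {"tx": 0.053,"ty": 0.163,"tz": -0.062,"rx": 0,"ry": 0,"rz": 0,"hand": -1}

```text
time_s: 2.15
position: [535.4, 67.3, 258.4]
tool_rot: [-3.141, 0.002, 0.44]
wrist_force: [0.2, 0.1, 0.0]
opening: 85.9
grip_force: 0.0
```

```bash
python3 - <<'E'
from rig import state,capture
import cv2,numpy as np
s=state();c=capture("wrist");np.savez("w.npz",pos=s["position"],rot=s["tool_rot"],**c)
print(s['position'],s['tool_rot'],s['qpos'].round(2))
cv2.imwrite("pics/w0.png",cv2.resize(c["image"][90:330,120:440,::-1],(800,600),interpolation=cv2.INTER_CUBIC))
E
```

```text
[535.36807134  67.30534183 258.40707735] [-3.14077921e+00  1.72734621e-03  4.39617066e-01] [-0.05  0.36 -0.24  1.98  0.11  0.82 -1.49]
```

View pics/w0.png

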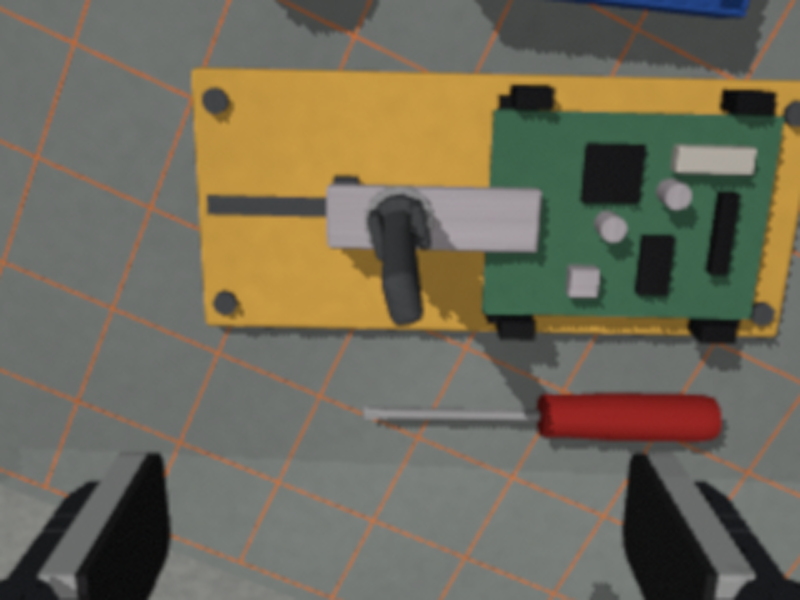

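The wrist view shows the jig, with the bolt head at about (398, 215) and the lever running down to its tip at (404, 305). Its cheeks are left and right, so the hinge pin lies roughly along jig y. I enlarge the lever to read the angle.

```bash
python3 - <<'E'
import cv2,numpy as np
im=np.load("w.npz")["image"][155:230,230:330,::-1].astype(float)
im=np.clip(im*2.2,0,255).astype("uint8")
cv2.imwrite("pics/w1.png",cv2.resize(im,(800,600),interpolation=cv2.INTER_CUBIC))
E
```

```text
(no output)
```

View pics/w1.png

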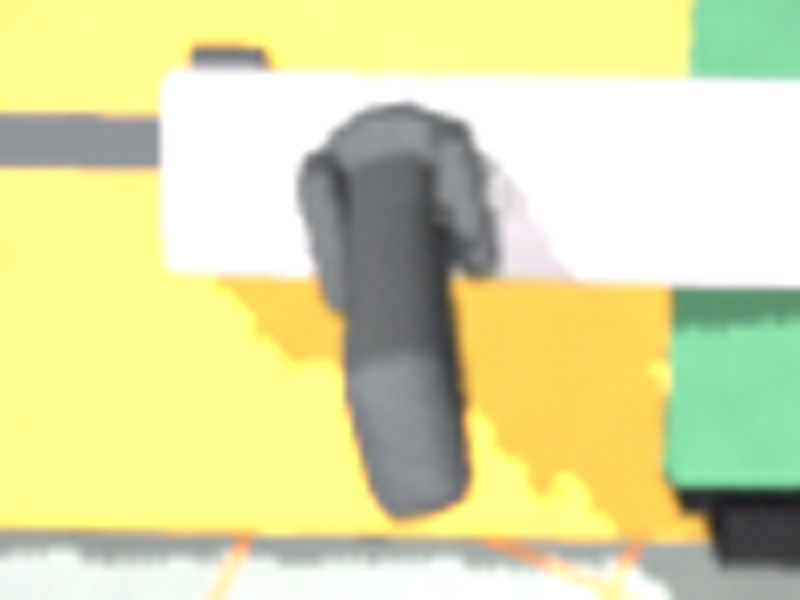

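```bash
python3 - <<'E'
import numpy as np
from scipy.optimize import least_squares
from scipy.spatial.transform import Rotation as R
w=np.load("w.npz");M=w["mount"];K=w["intrinsics"];Rt=R.from_euler("xyz",w["rot"])
def proj(P):
    t=Rt.inv().apply(P-w["pos"]);c=(t-M[:3,3])@M[:3,:3];q=c@K.T;q=q[:,:2]/q[:,2:]
    return (q-[230,155]+.5)*8-.5
J=.415
jc=np.array([[-65,100],[65,100]]);a=np.array([[np.cos(J),-np.sin(J)],[np.sin(J),np.cos(J)]])
print("jig corners in w0 (800 img):",[((proj(np.array([[536.3,68,12.]+np.zeros(3)])+np.r_[a@c,0])/8+[110,65])*2.5).round() for c in jc])
def model(p):
    b,l,x,y=p
    Rl=R.from_euler("z",J+b)*R.from_euler("x",-l)
    return proj(np.array([x,y,53.5+1.4*b])+Rl.apply([[-6,-10,90],[6,-10,90],[6,10,90],[-6,10,90]]))
# image TR,TL,BL,BR order tested both ways
obs=np.array([[440,352],[347,365],[390,518],[468,488]])
for o in (obs,obs[[1,0,3,2]]):
    f=least_squares(lambda p:np.r_[(model(p)-o).ravel(),(p[2]-536.3)*8,(p[3]-68)*8],[1.9,.05,536.3,68])
    print(f.x,f.cost,model(f.x).round())
    print(proj(np.array([[f.x[2],f.x[3],62]])))
E
```

```text
jig corners in w0 (800 img): [array([[200., 325.]]), array([[185.,  64.]])]
[1.83855715e+00 4.40924274e-02 5.37668258e+02 6.69239803e+01] 987.2610119066759 [[442. 333.]
 [330. 359.]
 [376. 532.]
 [486. 507.]]
[[397.83788545 212.07436667]]
[1.84131253e+00 4.55897017e-02 5.37684844e+02 6.69866287e+01] 21166.03697645555 [[442. 333.]
 [329. 360.]
 [376. 533.]
 [486. 507.]]
[[397.4721879 211.7731695]]
```

Call:
send_rows:
  moves:
    - {"tx": 0,"ty": 0,"tz": 0,"rx": 0,"ry": 0,"rz": 0.036,"hand": -1}
    - {"tx": 0,"ty": 0,"tz": 0,"rx": 0,"ry": 0,"rz": 0.072,"hand": -1}
    - {"tx": 0,"ty": 0,"tz": 0,"rx": 0,"ry": 0,"rz": 0.108,"hand": -1}
    - {"tx": 0,"ty": 0,"tz": 0,"rx": 0,"ry": 0,"rz": 0.144,"hand": -1}
    - {"tx": 0,"ty": 0,"tz": 0,"rx": 0,"ry": 0,"rz": 0.18,"hand": -1}
    - {"tx": 0,"ty": 0,"tz": 0,"rx": 0,"ry": 0,"rz": 0.216,"hand": -1}
    - {"tx": 0,"ty": 0,"tz": 0,"rx": 0,"ry": 0,"rz": 0.252,"hand": -1}
    - {"tx": 0.002,"ty": 0,"tz": 0,"rx": 0,"ry": 0,"rz": 0.29,"hand": -1}

```text
time_s: 2.87
position: [537.3, 64.1, 259.9]
tool_rot: [3.141, 0.001, 1.351]
wrist_force: [-0.3, -0.1, -0.6]
opening: 85.5
grip_force: 0.0
```

Call:
send_rows:
  moves:
    - {"tx": 0,"ty": 0,"tz": -0.01,"rx": 0,"ry": 0,"rz": 0.036,"hand": -1}
    - {"tx": 0,"ty": 0,"tz": -0.02,"rx": 0,"ry": 0,"rz": 0.072,"hand": -1}
    - {"tx": 0,"ty": 0,"tz": -0.03,"rx": 0,"ry": 0,"rz": 0.108,"hand": -1}
    - {"tx": 0,"ty": 0,"tz": -0.04,"rx": 0,"ry": 0,"rz": 0.144,"hand": -1}
    - {"tx": 0,"ty": 0,"tz": -0.05,"rx": 0,"ry": 0,"rz": 0.18,"hand": -1}
    - {"tx": 0,"ty": 0,"tz": -0.06,"rx": 0,"ry": 0,"rz": 0.216,"hand": -1}
    - {"tx": 0,"ty": 0,"tz": -0.07,"rx": 0,"ry": 0,"rz": 0.252,"hand": -1}
    - {"tx": 0,"ty": 0,"tz": -0.08,"rx": 0,"ry": 0,"rz": 0.29,"hand": -1}

```text
time_s: 3.53
position: [537.8, 64.0, 179.4]
tool_rot: [-3.141, 0.002, 2.262]
wrist_force: [0.3, 0.3, 0.3]
opening: 85.8
grip_force: 0.0
```

```bash
python3 - <<'E'
from rig import state,capture
import cv2,numpy as np
s=state();c=capture("wrist");np.savez("w.npz",pos=s["position"],rot=s["tool_rot"],**c)
print(s['position'],s['tool_rot'],s['qpos'].round(2))
im=np.clip(c["image"][:,:,::-1]*1.5,0,255).astype("uint8")
cv2.imwrite("pics/w2.png",cv2.resize(im[150:420,100:460],(800,600),interpolation=cv2.INTER_CUBIC))
E
```

```text
[537.75996129  63.95896423 179.38503884] [-3.14134998e+00  1.59680045e-03  2.26191326e+00] [ 0.24  0.52 -0.65  2.04  0.48  0.73 -0.03]
```

View pics/w2.png

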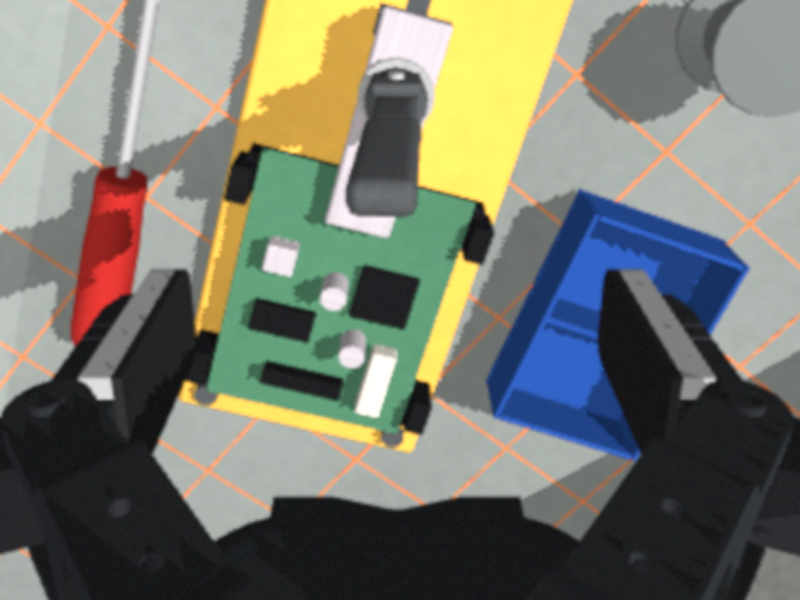

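The lever sits between the open fingers, with its tip at about (383, 195) leaning slightly left, which is the fold side as expected. I correct y by 3 mm, go down and pinch.

Call:
send_rows:
  moves:
    - {"tx": 0,"ty": 0.003,"tz": -0.015,"rx": 0,"ry": 0,"rz": 0,"hand": -1}
    - {"tx": 0,"ty": 0.003,"tz": -0.03,"rx": 0,"ry": 0,"rz": 0,"hand": -1}
    - {"tx": 0,"ty": 0.003,"tz": -0.045,"rx": 0,"ry": 0,"rz": 0,"hand": -1}
    - {"tx": 0,"ty": 0.003,"tz": -0.06,"rx": 0,"ry": 0,"rz": 0,"hand": -1}
    - {"tx": 0,"ty": 0.003,"tz": -0.075,"rx": 0,"ry": 0,"rz": 0,"hand": -1}
    - {"tx": 0,"ty": 0.003,"tz": -0.082,"rx": 0,"ry": 0,"rz": 0,"hand": -1}
    - {"tx": 0,"ty": 0.003,"tz": -0.082,"rx": 0,"ry": 0,"rz": 0,"hand": -1}
    - {"tx": 0,"ty": 0.003,"tz": -0.082,"rx": 0,"ry": 0,"rz": 0,"hand": -1}

```text
time_s: 4.25
position: [537.9, 68.4, 97.8]
tool_rot: [-3.141, 0.001, 2.257]
wrist_force: [-0.2, 1.1, 0.6]
opening: 85.4
grip_force: 0.0
```

Call:
send_rows:
  moves:
    - {"tx": 0,"ty": 0,"tz": 0,"rx": 0,"ry": 0,"rz": 0,"hand": 0.2}
    - {"tx": 0,"ty": 0,"tz": 0,"rx": 0,"ry": 0,"rz": 0,"hand": 1}
    - {"tx": 0,"ty": 0,"tz": 0,"rx": 0,"ry": 0,"rz": 0,"hand": 1}
    - {"tx": 0,"ty": 0,"tz": 0,"rx": 0,"ry": 0,"rz": 0,"hand": 1}
    - {"tx": 0,"ty": 0,"tz": 0,"rx": 0,"ry": 0,"rz": 0,"hand": 1}
    - {"tx": 0,"ty": 0,"tz": 0,"rx": 0,"ry": 0,"rz": 0,"hand": 1}
    - {"tx": 0,"ty": 0,"tz": 0,"rx": 0,"ry": 0,"rz": 0,"hand": 1}
    - {"tx": 0,"ty": 0,"tz": 0,"rx": 0,"ry": 0,"rz": 0,"hand": 1}

```text
time_s: 4.92
position: [536.1, 67.5, 97.6]
tool_rot: [-3.138, 0.001, 2.258]
wrist_force: [-6.6, -4.6, 11.9]
opening: 19.0
grip_force: 58.0
```

Call:
send_rows:
  moves:
    - {"tx": -0.001,"ty": -0.001,"tz": 0,"rx": 0,"ry": 0,"rz": -0.03,"hand": 1}
    - {"tx": -0.001,"ty": -0.001,"tz": 0,"rx": 0,"ry": 0,"rz": -0.06,"hand": 1}
    - {"tx": -0.001,"ty": -0.001,"tz": 0,"rx": 0,"ry": 0,"rz": -0.09,"hand": 1}
    - {"tx": -0.001,"ty": -0.001,"tz": 0,"rx": 0,"ry": 0,"rz": -0.12,"hand": 1}
    - {"tx": -0.001,"ty": -0.001,"tz": -0.001,"rx": 0,"ry": 0,"rz": -0.15,"hand": 1}
    - {"tx": -0.001,"ty": -0.001,"tz": -0.001,"rx": 0,"ry": 0,"rz": -0.18,"hand": 1}
    - {"tx": -0.001,"ty": -0.001,"tz": -0.001,"rx": 0,"ry": 0,"rz": -0.21,"hand": 1}
    - {"tx": -0.001,"ty": -0.001,"tz": -0.001,"rx": 0,"ry": 0,"rz": -0.24,"hand": 1}

```text
time_s: 5.58
position: [536.3, 67.2, 96.7]
tool_rot: [-3.141, 0.001, 1.5]
wrist_force: [-2.3, -3.0, 3.7]
opening: 19.4
grip_force: 58.8
```

```bash
python3 -c "
from rig import state
s=state();print(s['position'],s['tool_rot'],s['qpos'].round(2),s['wrist_force'],s['wrist_torque'])"
```

```text
[536.34695094  67.23080928  96.71530315] [-3.14134613e+00  1.39844632e-03  1.50006476e+00] [ 0.    0.6  -0.33  2.12  0.4   0.49 -0.71] [-2.32272111 -3.00686855  3.68269421] [-0.71864201  0.32640686  0.1494318 ]
```

Call:
send_rows:
  moves:
    - {"tx": 0,"ty": 0,"tz": 0,"rx": 0,"ry": 0,"rz": -0.03,"hand": 1}
    - {"tx": 0,"ty": 0,"tz": 0,"rx": 0,"ry": 0,"rz": -0.06,"hand": 1}
    - {"tx": 0,"ty": 0,"tz": 0,"rx": 0,"ry": 0,"rz": -0.09,"hand": 1}
    - {"tx": 0,"ty": 0,"tz": -0.001,"rx": 0,"ry": 0,"rz": -0.12,"hand": 1}
    - {"tx": 0,"ty": 0,"tz": -0.001,"rx": 0,"ry": 0,"rz": -0.15,"hand": 1}
    - {"tx": 0,"ty": 0,"tz": -0.001,"rx": 0,"ry": 0,"rz": -0.18,"hand": 1}
    - {"tx": 0,"ty": 0,"tz": -0.001,"rx": 0,"ry": 0,"rz": -0.21,"hand": 1}
    - {"tx": 0,"ty": 0,"tz": -0.001,"rx": 0,"ry": 0,"rz": -0.24,"hand": 1}

```text
time_s: 6.25
position: [536.6, 66.7, 95.7]
tool_rot: [3.141, 0.001, 0.746]
wrist_force: [-0.6, -4.6, 3.2]
opening: 19.6
grip_force: 58.8
```

Call:
send_rows:
  moves:
    - {"tx": 0,"ty": 0,"tz": 0,"rx": 0,"ry": 0,"rz": -0.02,"hand": 1}
    - {"tx": 0,"ty": 0,"tz": 0,"rx": 0,"ry": 0,"rz": -0.035,"hand": 1}
    - {"tx": 0,"ty": 0,"tz": 0,"rx": 0,"ry": 0,"rz": -0.05,"hand": 1}
    - {"tx": 0,"ty": 0,"tz": 0,"rx": 0,"ry": 0,"rz": -0.06,"hand": 1}
    - {"tx": 0,"ty": 0,"tz": 0,"rx": 0,"ry": 0,"rz": -0.07,"hand": 1}
    - {"tx": 0,"ty": 0,"tz": 0,"rx": 0,"ry": 0,"rz": -0.08,"hand": 1}
    - {"tx": 0,"ty": 0,"tz": 0,"rx": 0,"ry": 0,"rz": -0.08,"hand": 1}
    - {"tx": 0,"ty": 0,"tz": 0,"rx": 0,"ry": 0,"rz": -0.08,"hand": 1}

```text
time_s: 6.92
position: [536.6, 66.5, 95.3]
tool_rot: [3.14, 0.001, 0.498]
wrist_force: [-0.3, -4.7, 0.7]
opening: 18.9
grip_force: 58.6
```

```bash
python3 -c "
from rig import state
s=state();print(s['position'],s['tool_rot'],s['qpos'].round(2),s['wrist_force'],s['wrist_torque'])"
```

```text
[536.55045624  66.51919039  95.34209163] [3.14035519e+00 1.24552323e-03 4.98211615e-01] [-0.19  0.58 -0.06  2.13  0.08  0.43 -1.38] [-0.31629023 -4.74798399  0.72602302] [-1.50498318 -0.11526238 -0.02201376]
```

Call:
send_rows:
  moves:
    - {"tx": 0,"ty": -0.001,"tz": 0,"rx": 0,"ry": 0,"rz": -0.01,"hand": 1}
    - {"tx": 0,"ty": -0.001,"tz": 0,"rx": 0,"ry": 0,"rz": -0.02,"hand": 1}
    - {"tx": 0,"ty": -0.001,"tz": 0,"rx": 0,"ry": 0,"rz": -0.03,"hand": 1}
    - {"tx": 0,"ty": -0.001,"tz": 0,"rx": 0,"ry": 0,"rz": -0.035,"hand": 1}
    - {"tx": 0,"ty": -0.001,"tz": 0,"rx": 0,"ry": 0,"rz": -0.04,"hand": 1}
    - {"tx": 0,"ty": -0.001,"tz": 0,"rx": 0,"ry": 0,"rz": -0.045,"hand": 1}
    - {"tx": 0,"ty": -0.001,"tz": 0,"rx": 0,"ry": 0,"rz": -0.05,"hand": 1}
    - {"tx": 0,"ty": -0.001,"tz": 0,"rx": 0,"ry": 0,"rz": -0.05,"hand": 1}

```text
time_s: 7.58
position: [536.8, 66.9, 95.4]
tool_rot: [3.141, -0.0, 0.342]
wrist_force: [0.7, -4.9, 2.7]
opening: 19.1
grip_force: 62.3
```

```bash
python3 -c "
from rig import state
s=state();print(s['position'],s['tool_rot'],s['qpos'].round(2),s['wrist_force'],s['wrist_torque'])"
```

```text
[536.837571    66.90380779  95.37118498] [ 3.14104825e+00 -1.12941754e-04  3.41878355e-01] [-0.22  0.58 -0.02  2.13  0.02  0.43 -1.48] [ 0.6576345  -4.88708915  2.65521823] [-1.36736193 -0.01683542  0.63549129]
```

Call:
send_rows:
  moves:
    - {"tx": 0,"ty": 0,"tz": 0,"rx": 0,"ry": 0,"rz": -0.005,"hand": 1}
    - {"tx": 0,"ty": 0,"tz": 0,"rx": 0,"ry": 0,"rz": -0.01,"hand": 1}
    - {"tx": 0,"ty": 0,"tz": 0,"rx": 0,"ry": 0,"rz": -0.015,"hand": 1}
    - {"tx": 0,"ty": 0,"tz": 0,"rx": 0,"ry": 0,"rz": -0.02,"hand": 1}
    - {"tx": 0,"ty": 0,"tz": 0,"rx": 0,"ry": 0,"rz": -0.02,"hand": 1}
    - {"tx": 0,"ty": 0,"tz": 0,"rx": 0,"ry": 0,"rz": -0.02,"hand": 1}
    - {"tx": 0,"ty": 0,"tz": 0,"rx": 0,"ry": 0,"rz": -0.02,"hand": 1}
    - {"tx": 0,"ty": 0,"tz": 0,"rx": 0,"ry": 0,"rz": -0.02,"hand": 1}

```text
time_s: 8.25
position: [537.3, 67.1, 95.5]
tool_rot: [3.141, -0.001, 0.28]
wrist_force: [2.3, -5.2, 3.0]
opening: 19.0
grip_force: 74.8
```

```bash
python3 -c "
from rig import state
s=state();print(s['position'],s['tool_rot'],s['opening'],s['wrist_force'],s['wrist_torque'])"
```

```text
[537.25586398  67.11266186  95.45707924] [ 3.14139172e+00 -1.05271167e-03  2.79591355e-01] 19.029275285209312 [ 2.3363939  -5.1689825   2.98311042] [-1.23266723 -0.3391218   0.74842341]
```

Yaw is past the expected snug angle, and torque and grip force are rising against the stop, so the bolt is snug. I release, rise and close the fingers.

Call:
send_rows:
  moves:
    - {"tx": 0,"ty": 0,"tz": 0,"rx": 0,"ry": 0,"rz": 0,"hand": -1}
    - {"tx": 0,"ty": 0,"tz": 0,"rx": 0,"ry": 0,"rz": 0,"hand": -1}
    - {"tx": 0,"ty": 0,"tz": 0,"rx": 0,"ry": 0,"rz": 0,"hand": -1}
    - {"tx": 0,"ty": 0,"tz": 0,"rx": 0,"ry": 0,"rz": 0,"hand": -1}
    - {"tx": 0,"ty": 0,"tz": 0,"rx": 0,"ry": 0,"rz": 0,"hand": -1}
    - {"tx": 0,"ty": 0,"tz": 0.03,"rx": 0,"ry": 0,"rz": 0.02,"hand": -1}
    - {"tx": 0,"ty": 0,"tz": 0.06,"rx": 0,"ry": 0,"rz": 0.04,"hand": -1}
    - {"tx": 0,"ty": 0,"tz": 0.09,"rx": 0,"ry": 0,"rz": 0.04,"hand": -1}

```text
time_s: 8.92
position: [536.2, 67.1, 185.9]
tool_rot: [-3.141, 0.002, 0.409]
wrist_force: [0.4, -0.9, 0.3]
opening: 85.3
grip_force: 0.0
```

Call:
send_rows:
  moves:
    - {"tx": 0,"ty": 0,"tz": 0.02,"rx": 0,"ry": 0,"rz": 0,"hand": -1}
    - {"tx": 0.008,"ty": -0.02,"tz": 0.02,"rx": 0,"ry": 0,"rz": 0,"hand": 1}
    - {"tx": 0.02,"ty": -0.045,"tz": 0.02,"rx": 0,"ry": 0,"rz": 0,"hand": 1}
    - {"tx": 0.02,"ty": -0.045,"tz": 0.02,"rx": 0,"ry": 0,"rz": 0,"hand": 1}
    - {"tx": 0.02,"ty": -0.045,"tz": 0.02,"rx": 0,"ry": 0,"rz": 0,"hand": 1}
    - {"tx": 0.02,"ty": -0.045,"tz": 0.02,"rx": 0,"ry": 0,"rz": 0,"hand": 1}
    - {"tx": 0.02,"ty": -0.045,"tz": 0.02,"rx": 0,"ry": 0,"rz": 0,"hand": 1}
    - {"tx": 0.02,"ty": -0.045,"tz": 0.02,"rx": 0,"ry": 0,"rz": 0,"hand": 1}

```text
time_s: 9.58
position: [556.3, 23.1, 205.1]
tool_rot: [-3.141, 0.0, 0.407]
wrist_force: [0.4, -0.4, 0.4]
opening: 0.5
grip_force: 0.0
```

```bash
python3 - <<'E'
from rig import state,capture
import cv2,numpy as np
s=state();print(s['position'],s['tool_rot'],s['wrist_force'],s['opening'])
a=capture("side")["image"][130:280,260:410,::-1];b=capture("wrist")["image"][:,:,::-1]
a=cv2.resize(a,(400,400),interpolation=cv2.INTER_CUBIC);b=cv2.resize(b,(400,300))
b=cv2.copyMakeBorder(b,0,100,0,0,cv2.BORDER_CONSTANT)
cv2.imwrite("pics/ab.png",np.clip(np.hstack([a,b])*1.6,0,255).astype("uint8"))
E
```

```text
[556.2814119   23.10789352 205.06962585] [-3.14100561e+00  4.54970660e-04  4.06806490e-01] [ 0.35643496 -0.39082547  0.4134995 ] 0.4624055957625164
```

View pics/ab.png

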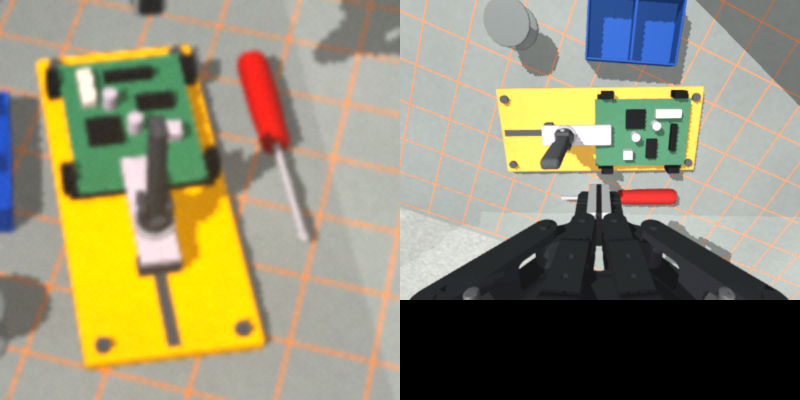

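The lever still stands up over the clamp in the side view, at (155, 170). The closed fingers are behind it on the board side. I go down, then fold along an arc.

Call:
send_rows:
  moves:
    - {"tx": 0,"ty": 0,"tz": -0.025,"rx": 0,"ry": 0,"rz": 0,"hand": 1}
    - {"tx": 0,"ty": 0,"tz": -0.05,"rx": 0,"ry": 0,"rz": 0,"hand": 1}
    - {"tx": 0,"ty": 0,"tz": -0.075,"rx": 0,"ry": 0,"rz": 0,"hand": 1}
    - {"tx": 0,"ty": 0,"tz": -0.095,"rx": 0,"ry": 0,"rz": 0,"hand": 1}
    - {"tx": -0.003,"ty": 0.007,"tz": -0.095,"rx": 0,"ry": 0,"rz": 0,"hand": 1}
    - {"tx": -0.006,"ty": 0.014,"tz": -0.095,"rx": 0,"ry": 0,"rz": 0,"hand": 1}
    - {"tx": -0.009,"ty": 0.02,"tz": -0.095,"rx": 0,"ry": 0,"rz": 0,"hand": 1}
    - {"tx": -0.012,"ty": 0.027,"tz": -0.095,"rx": 0,"ry": 0,"rz": 0,"hand": 1}

```text
time_s: 10.35
position: [545.1, 50.0, 111.6]
tool_rot: [3.141, -0.002, 0.406]
wrist_force: [0.2, -2.3, 1.9]
opening: -0.3
grip_force: 1.3
```

Call:
send_rows:
  moves:
    - {"tx": -0.003,"ty": 0.007,"tz": 0,"rx": 0,"ry": 0,"rz": 0,"hand": 1}
    - {"tx": -0.006,"ty": 0.015,"tz": 0,"rx": 0,"ry": 0,"rz": 0,"hand": 1}
    - {"tx": -0.01,"ty": 0.022,"tz": -0.001,"rx": 0,"ry": 0,"rz": 0,"hand": 1}
    - {"tx": -0.0125,"ty": 0.028,"tz": -0.002,"rx": 0,"ry": 0,"rz": 0,"hand": 1}
    - {"tx": -0.015,"ty": 0.035,"tz": -0.005,"rx": 0,"ry": 0,"rz": 0,"hand": 1}
    - {"tx": -0.018,"ty": 0.041,"tz": -0.009,"rx": 0,"ry": 0,"rz": 0,"hand": 1}
    - {"tx": -0.0205,"ty": 0.047,"tz": -0.013,"rx": 0,"ry": 0,"rz": 0,"hand": 1}
    - {"tx": -0.023,"ty": 0.052,"tz": -0.019,"rx": 0,"ry": 0,"rz": 0,"hand": 1}

```text
time_s: 11.02
position: [521.6, 101.8, 91.0]
tool_rot: [-3.142, -0.0, 0.406]
wrist_force: [1.7, -0.6, 2.0]
opening: 0.1
grip_force: 1.3
```

Call:
send_rows:
  moves:
    - {"tx": -0.002,"ty": 0.004,"tz": -0.006,"rx": 0,"ry": 0,"rz": 0,"hand": 1}
    - {"tx": -0.004,"ty": 0.008,"tz": -0.012,"rx": 0,"ry": 0,"rz": 0,"hand": 1}
    - {"tx": -0.005,"ty": 0.011,"tz": -0.017,"rx": 0,"ry": 0,"rz": 0,"hand": 1}
    - {"tx": -0.006,"ty": 0.013,"tz": -0.021,"rx": 0,"ry": 0,"rz": 0,"hand": 1}
    - {"tx": -0.006,"ty": 0.013,"tz": -0.024,"rx": 0,"ry": 0,"rz": 0,"hand": 1}
    - {"tx": -0.006,"ty": 0.013,"tz": -0.026,"rx": 0,"ry": 0,"rz": 0,"hand": 1}
    - {"tx": -0.006,"ty": 0.013,"tz": -0.027,"rx": 0,"ry": 0,"rz": 0,"hand": 1}
    - {"tx": -0.006,"ty": 0.013,"tz": -0.027,"rx": 0,"ry": 0,"rz": 0,"hand": 1}

```text
time_s: 11.68
position: [515.5, 114.1, 64.1]
tool_rot: [-3.141, 0.001, 0.406]
wrist_force: [0.5, -1.0, -0.8]
opening: -0.1
grip_force: 0.0
```

Call:
send_rows:
  moves:
    - {"tx": 0,"ty": 0,"tz": -0.0005,"rx": 0,"ry": 0,"rz": 0,"hand": 1}
    - {"tx": 0,"ty": 0,"tz": -0.001,"rx": 0,"ry": 0,"rz": 0,"hand": 1}
    - {"tx": 0,"ty": 0,"tz": -0.0015,"rx": 0,"ry": 0,"rz": 0,"hand": 1}
    - {"tx": 0,"ty": 0,"tz": -0.002,"rx": 0,"ry": 0,"rz": 0,"hand": 1}
    - {"tx": 0,"ty": 0,"tz": -0.0025,"rx": 0,"ry": 0,"rz": 0,"hand": 1}
    - {"tx": 0,"ty": 0,"tz": -0.003,"rx": 0,"ry": 0,"rz": 0,"hand": 1}
    - {"tx": 0,"ty": 0,"tz": -0.003,"rx": 0,"ry": 0,"rz": 0,"hand": 1}
    - {"tx": 0,"ty": 0,"tz": -0.003,"rx": 0,"ry": 0,"rz": 0,"hand": 1}

```text
time_s: 12.35
position: [515.7, 114.3, 62.3]
tool_rot: [-3.141, -0.001, 0.406]
wrist_force: [-3.0, 2.1, 14.5]
opening: 0.0
grip_force: 7.9
```

```bash
python3 - <<'E'
from rig import state,capture
import cv2,numpy as np
s=state();print(s['position'],s['wrist_force'])
E
```

```text
[515.66275728 114.30231275  62.28644118] [-2.96263239  2.09327992 14.45791997]
```

14.5 N of resistance at z 62 means the lever is against its stop. I rise and look.

Call:
send_rows:
  moves:
    - {"tx": 0,"ty": 0,"tz": 0.01,"rx": 0,"ry": 0,"rz": 0,"hand": 1}
    - {"tx": 0,"ty": 0,"tz": 0.03,"rx": 0,"ry": 0,"rz": 0,"hand": 1}
    - {"tx": 0,"ty": 0,"tz": 0.06,"rx": 0,"ry": 0,"rz": 0,"hand": 1}
    - {"tx": 0,"ty": 0,"tz": 0.09,"rx": 0,"ry": 0,"rz": 0,"hand": 1}
    - {"tx": 0,"ty": 0,"tz": 0.12,"rx": 0,"ry": 0,"rz": 0,"hand": 1}
    - {"tx": 0,"ty": -0.03,"tz": 0.15,"rx": 0,"ry": 0,"rz": 0,"hand": 1}
    - {"tx": 0,"ty": -0.06,"tz": 0.17,"rx": 0,"ry": 0,"rz": 0,"hand": 1}
    - {"tx": 0,"ty": -0.06,"tz": 0.17,"rx": 0,"ry": 0,"rz": 0,"hand": 1}

```text
time_s: 13.02
position: [517.2, 48.2, 235.6]
tool_rot: [3.138, -0.005, 0.399]
wrist_force: [0.0, -0.3, -0.7]
opening: -0.1
grip_force: 0.0
```

```bash
python3 - <<'E'
from rig import state,capture
import cv2,numpy as np
print(state()['wrist_force'])
a=capture("side")["image"][130:280,260:410,::-1];b=capture("wrist")["image"][40:310,130:400,::-1]
r=lambda i:cv2.resize(i,(400,400),interpolation=cv2.INTER_CUBIC)
cv2.imwrite("pics/end.png",np.clip(np.hstack([r(a),r(b)])*1.6,0,255).astype("uint8"))
E
```

```text
[ 0.03930064 -0.30342962 -0.68824695]
```

View pics/end.png

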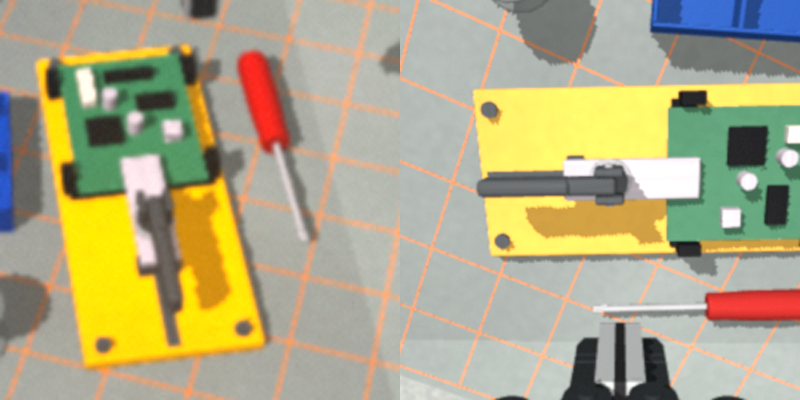

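The lever lies flat along jig +y: in the right-hand picture it runs from (610, 185) to (480, 187), parallel to the jig's long edge. The bystanders haven't moved.

```bash
python3 -c "
from rig import finish_job
print(finish_job())"
```

```text
the job is handed in; nothing more can be done
None
```

I screwed the bolt in to its stop with the lever upright, then folded the lever flat. The arm is clear and the screwdriver, spool and tray were left alone. I handed the job in at about 13 s, and no verdict was returned.

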